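Close a carton of bowls and hold it against the sprung stop for taping

ROBOT

A 6-joint arm with a two-finger parallel gripper is mounted at the origin on the work surface. World frame = base frame: x ahead of the robot, y to its left, z up, the work surface at z = 0. Lengths are in m, angles in rad, forces in N, time in s.
With the tool pointing down it reaches from about 0.375 to 0.9 m from the base axis. Payload 3.1 kg.
Tool frame: the origin (TCP) lies midway between the tips of the shut fingers; the grasp point (between the pads) lies 19 mm behind it; x points along the fingers, y is the direction in which the jaws open and shut, and the axes are right-handed (so a half turn about x gives the same grasp; the last joint's range is limited). The gripper opens to 87 mm and grips with 3 to 60 N. Pads are 19 mm wide; open, the fingers measure 117 mm over their backs; the gripper's body (75 mm by 190 mm) begins 51 mm behind the grasp point.
Start: joints at [1.095, 0.527, 1.433, -0, 1.181, -0.178], TCP at [0.183, 0.598, 0.223] pointing down, gripper open.
Joint ranges: [-3.08, 3.08], [-0.75, 2.2], [0.22, 2.44], [-1.43, 4.57], [0, 2.65], [-2.85, 2.85]. Speed limits (rad/s): [2.79, 2.79, 3.14, 3.14, 3.14, 3.14].

INTERFACE

Orientations are given as a unit quaternion [x, y, z, w].
In Python, from rig import get_obs, imaging, robot gives the robot as it stands.
- The arm moves only by the shell command python3 -m inch 'ROWS' [FORCE]. ROWS is JSON, a list of rows, each a list of 3 entries, a list of its own where there are three numbers: the finger opening in mm, from 0 to 87, then the shift along the tool's x, y, z in mm, then the turn, a rotation vector about the tool's x, y, z in degrees. In form: [[grip, [dx, dy, dz], [wx, wy, wz]], ...]. A call has 1 to 12 rows; each row shifts and turns the pose as measured when the row begins, along the tool's axes as they then stand; what a row does not reach is not made up. A row lasts 1/8 s, in which the tool goes at most 62.5 mm and 10.7 degrees, less where a joint would pass 70% of its speed; a pose out of reach is approached as far as the arm can. A call with a gripper value outside its range is refused whole. The fingers move at their own pace and stop on an object; FORCE is the grip in N (left out, the last holds). Time passes only in rows, so rows that do not move let the fingers close. It gives the time, the measured TCP pose, the force and the opening at its end, in the units of the state.
- get_obs(): the state, without advancing time (a new reading comes with each control period).
- imaging.camera(name): name is "scene" or "top" or "wrist"; returns the picture (480x640x3 uint8, red, green, blue); there is no depth.
- imaging.camera_params(name): a dict with "camera_matrix" (3x3 intrinsics, pixels), "xyz" and "rotation" of the camera in the world. Camera axes: x right, y down, z forward; pixel columns grow to the right and rows downward; lengths in m; the calibration is good to about 2 mm. A picture is of the moment at which its call begins: read the wrist's pose just before it. camera_params takes no time and is no camera call; for the wrist camera it gives the pose at the moment of the call.
- robot.hand_in(): hands the job in, once; it reports no verdict.
Trained networks look in the newest picture that a camera, given by its name, has taken for a name from the list of things; names that differ only in an ending like _2 or _b are one class to them, and where a whole thing is asked for, a point or a joint stands for the part that bears it (a point fixed in the world has none). Each returns a list of dicts, best first, with "confidence" (0 to 1); they miss things now and then, are a little off and sometimes report something else, mostly with a low value. They report only what shows in the picture. A call takes as long as a camera call.
- imaging.cut_out(camera, target): "pixels" (480x640 bool, what is visible of it) and "box" ([centre column, centre row, width, height] in pixels, round what is visible of it).
- imaging.tip_of(camera, target): "pixel" ([column, row] in pixels: a listed point, or the origin of a listed thing).
The state is a dict: "time": time; "q": joint angles; "joint_velocities": joint speeds; "joint_torque": joint torques, N m; "position": TCP position; "tool_rot": TCP orientation; "ft_force": force on the tool from outside, world axes, zero at the start; "moment": the same for the moment, N m; "grip_width": finger opening in m.
Only numpy, scipy, OpenCV 4.12 (cv2) and the standard library are available. Lean on these libraries where they do the work, as an engineer would, in place of code of your own. Each camera call takes 0.05 s, during which the arm holds its last target. There are 200 camera calls.

TASK

Close the carton of bowls: fold the two short end flaps in first, then the long top flap down over them so that it lies flat. Then push the closed carton along the table, flat end first, squarely against the sprung plate of the stop, until the plate is pressed in about half of its travel (roughly 8 N), and finish while still holding it there steadily, so that a colleague can tape it; never drive the plate to the end of its travel, do not tip the carton, and leave everything else where it is.

Things in the scene. Friction and masses are not known exactly. Their poses are not given: they have to be found in the camera images.
- carton: Loose brown cardboard carton with an open top, 150 mm (its x) by 220 mm (its y) by 100 mm high, 0.55 to 0.95 kg, walls 4 mm, two stacks of white bowls inside (up to 81 mm high), three stiff-hinged 4 mm flaps. Origin: centre of its underside; z up; its +y end faces the stop, its -x side the robot. Shut, the end flaps' upper side is 104 mm and the top flap's 110 mm above the table
- flap_left (a joint): Short end flap at the carton's +y end (towards the stop): 142 mm wide along x, 75 mm long; hinge line along the carton's x at y = +110 mm, z = 100 mm. Angle in rad: 0 shut (level, reaching inwards), 1.57 standing upright, more leaning outwards; up to 2.3. Stays at any angle; about 0.6 N at its free edge moves it
- flap_right (a joint): Short end flap at the carton's -y end (away from the stop): 142 mm wide along x, 75 mm long; hinge line along the carton's x at y = -110 mm, z = 100 mm. Angle in rad: 0 shut (level, reaching inwards), 1.57 standing upright, more leaning outwards; up to 2.3. Stays at any angle; about 0.6 N at its free edge moves it
- top_flap (a joint): Long top flap that covers the whole carton: 220 mm wide along y, 150 mm long; hinge line along the carton's y on its far side, x = +75 mm, z = 106 mm. Angle in rad: 0 shut (level, reaching over to the near side), 1.57 upright, more leaning away from the robot; up to 2.3. Stays at any angle; about 1 N at its free edge moves it
- stop: Fixed stop to the left of the carton: a blue steel upright (200 mm wide, 96 mm high) on a dark base plate, with a bare aluminium plate in front of it, 160 mm wide (along its x), 12 mm thick, from 14 to 92 mm above the table. Origin: on the table below the middle of the plate's front face at rest. Its +y points away from the carton, into the stop; z up
- plate (a joint): How far the aluminium plate is pressed in along the stop's +y, in m: 0 at rest, 0.040 at the end of its travel, where it meets the blue upright (the visible gap behind the plate is 40 mm at rest, 20 mm at half travel). Spring: 3 N at the start plus 250 N/m, so 8 N at 0.020
- tray: Bystander: dark brown serving tray, 240 by 300 by 18 mm, to the robot's right; origin at the centre of its underside
- bowl: Bystander: white bowl on the tray, 130 mm across, 65 mm high; origin at the centre of its underside
- cup: Bystander: clear cup on the tray, 72 mm across, 85 mm high; origin at the centre of its underside
- tape: Bystander: roll of amber packing tape lying flat beyond the carton, 96 mm across, 48 mm high; origin at the centre of its underside
- spray: Bystander: white bottle with a blue cap beyond the carton, 66 mm across, 180 mm high; origin at the centre of its underside
- marker: Bystander: black marker pen lying on the near side, right, 130 mm long, 16 mm thick; origin at its underside, in the middle
- dish: Bystander: white plate beyond the carton and the stop, 170 mm across, 22 mm high; origin at the centre of its underside
- spoon: Bystander: steel spoon lying on the near side, left; origin at its underside

How it is judged:
On the way, in this order (a step that is already met when the one before it is completed fails the run):
1. both end flaps are folded in, the top flap still open (value of joint each of flap_left, flap_right below 0.17 rad and value of joint top_flap above 0.8 rad), for 0.1 s.
2. the top flap is folded down over them (value of joint each of flap_left, flap_right below 0.17 rad and value of joint top_flap below 0.12 rad), for 0.2 s.
3. the closed carton presses the plate in to about half of its travel (value of joint plate between 0.01 and 0.03 m and contact force between carton and stop between 4 and 13 N), for 0.3 s.
At the end, for the whole second after the job is handed in: The robot still pushes the carton, flat on the table and at rest, end flaps within 0.17 rad and top flap within 0.12 rad of shut, square to the stop (0.09 rad) and within 50 mm of its middle line, plate steady at 10 to 30 mm, 4 to 13 N between carton and stop (all of step 2 and all of step 3 and velocity of joint plate between -0.004 and 0.004 m/s and angle between the y axis of carton and the y axis of stop, either way round below 0.09 rad and x of carton in the frame of stop between -0.05 and 0.05 m and height (world z) of carton below 0.006 m and angle between carton's own z axis and vertical below 0.05 rad and linear speed of carton below 0.01 m/s and contact force between any of the fingers, the arm and carton above 2 N); the arm keeps its last pose, push and grip.
It fails at once if the plate is driven to the end of its travel (value of joint plate above 0.0385 m).
It fails at once if the carton is tipped or lifted (angle between carton's own z axis and vertical above 0.25 rad or height (world z) of carton above 0.04 m).
It fails at once if a bystander is disturbed (distance of any of tray, bowl, cup, tape, spray, marker, dish, spoon from where it was at the start of the episode above 0.03 m).
It also fails if it takes over 58 s, if anything falls off the work surface, if the arm or the gripper's body presses on something with over 40 N, if the wrist force passes 120 N, or if a joint passes its speed limit or range.

## Working session

There is one attempt and no reset: what is moved stays moved. The work goes in short steps, Python scripts to look and compute and a shell command to move; the robot and the scene stay as the last step left them, time stands still between calls to the robot, and variables do not carry over. Pictures are saved under pics/ and viewed, about 8 in all and at most 12, crops included, and the job is handed in when it is done.

```bash
mkdir -p pics; ls
python3 - <<'E'
from rig import get_obs, imaging, robot
import cv2,numpy as np
o=get_obs();print({k:np.round(v,3).tolist() for k,v in o.items()})
for c in ['scene','top']:
    im=imaging.camera(c);cv2.imwrite(f'pics/{c}0.png',im[:,:,::-1])
    p=imaging.camera_params(c);print(c,{k:np.round(v,4).tolist() for k,v in p.items()})
    for t in ['carton','stop','flap_left','flap_right','top_flap','plate']:
        r=imaging.cut_out(c,t);q=imaging.tip_of(c,t)
        print(t,[(round(a['confidence'],2),np.round(a['box']).tolist()) for a in r[:2]],[(round(a['confidence'],2),np.round(a['pixel']).tolist()) for a in q[:2]])
E
```

```text
pics
{'time': 0.0, 'q': [1.096, 0.528, 1.434, -0.0, 1.181, -0.178], 'joint_velocities': [-0.0, 0.001, 0.0, -0.001, -0.001, 0.001], 'joint_torque': [-0.0, -44.004, -17.659, 0.063, 0.058, -0.0], 'position': [0.182, 0.597, 0.222], 'tool_rot': [0.104, 0.7, -0.105, 0.699], 'ft_force': [-0.254, -0.082, 0.193], 'moment': [-0.01, -0.013, -0.008], 'grip_width': 0.087}
scene {'camera_matrix': [[609.2671, 0.0, 329.1407], [0.0, 609.2671, 238.0135], [0.0, 0.0, 1.0]], 'xyz': [1.9907, -0.4153, 1.2281], 'rotation': [0.696, 0.5644, -0.2819, -0.3429]}
carton [(0.72, [382.0, 242.0, 95.0, 76.0])] [(0.81, [371.0, 264.0]), (0.47, [274.0, 312.0])]
stop [(0.81, [466.0, 245.0, 66.0, 61.0]), (0.24, [266.0, 238.0, 7.0, 26.0])] [(0.84, [438.0, 256.0]), (0.39, [366.0, 311.0])]Traceback (most recent call last):
  File "<stdin>", line 8, in <module>
ValueError: it knows: bowl, carton, cup, dish, marker, spoon, spray, stop, tape, tray
```

```bash
cat > h.py <<'E'
from rig import get_obs, imaging, robot
import cv2,numpy as np
from scipy.spatial.transform import Rotation as R
def ray(c,px,z):
    p=imaging.camera_params(c);d=np.linalg.solve(p['camera_matrix'],[px[0],px[1],1]);r=R.from_quat(p['rotation']).as_matrix() if np.size(p['rotation'])==4 else np.array(p['rotation'])
    d=r@d;o=np.array(p['xyz']);return o+d*(z-o[2])/d[2]
def proj(c,P):
    p=imaging.camera_params(c);r=R.from_quat(p['rotation']).as_matrix()
    v=(np.atleast_2d(P)-p['xyz'])@r; u=v@np.array(p['camera_matrix']).T; return u[:,:2]/u[:,2:]
def st():
    o=get_obs();print('t',o['time'],'pos',np.round(np.array(o['position'])*1000,1),'F',np.round(o['ft_force'],1),'q',np.round(o['q'],2));print(np.round(R.from_quat(o['tool_rot']).as_matrix(),3).tolist())
E
python3 - <<'E'
from h import *
for c in ['scene','top']:
    im=imaging.camera(c);cv2.imwrite(f'pics/{c}0.png',im[:,:,::-1])
    for t in ['carton','stop','tray','bowl','cup','tape','spray','marker','dish','spoon']:
        r=imaging.cut_out(c,t);q=imaging.tip_of(c,t)
        print(c,t,[(round(a['confidence'],2),np.round(a['box']).tolist()) for a in r[:1]],[(round(a['confidence'],2),np.round(a['pixel']).tolist(),ray(c,a['pixel'],0).round(3)[:2].tolist()) for a in q[:1]])
p=imaging.camera_params('top');print({k:np.round(v,4).tolist() for k,v in p.items()})
E
```

```text
scene carton [(0.87, [381.0, 242.0, 94.0, 85.0])] [(0.79, [374.0, 264.0], [0.575, 0.018])]
scene stop [(0.62, [464.0, 244.0, 65.0, 64.0])] [(0.57, [438.0, 256.0], [0.575, 0.227])]
scene tray [(0.8, [204.0, 284.0, 106.0, 63.0])] [(0.63, [204.0, 284.0], [0.555, -0.51])]
scene bowl [(0.79, [179.0, 271.0, 44.0, 35.0])] [(0.56, [179.0, 284.0], [0.54, -0.584])]
scene cup [(0.95, [226.0, 268.0, 27.0, 33.0])] [(0.73, [374.0, 263.0], [0.567, 0.017])]
scene tape [(0.66, [366.0, 305.0, 34.0, 38.0])] [(0.74, [364.0, 311.0], [0.77, -0.064])]
scene spray [(0.69, [275.0, 290.0, 28.0, 51.0])] [(0.63, [276.0, 316.0], [0.737, -0.316])]
scene marker [(0.59, [268.0, 239.0, 5.0, 26.0])] [(0.48, [265.0, 234.0], [0.343, -0.298])]
scene dish [(0.91, [436.0, 295.0, 58.0, 38.0])] [(0.71, [432.0, 299.0], [0.764, 0.142])]
scene spoon [(0.52, [450.0, 208.0, 25.0, 26.0])] [(0.76, [449.0, 208.0], [0.33, 0.357])]
top carton [(0.6, [253.0, 223.0, 126.0, 82.0])] [(0.78, [265.0, 231.0], [0.559, 0.025])]
top stop [(0.83, [151.0, 221.0, 65.0, 87.0])] [(0.62, [181.0, 222.0], [0.581, 0.237])]
top tray [(0.59, [478.0, 229.0, 121.0, 97.0])] [(0.73, [474.0, 227.0], [0.567, -0.508])]
top bowl [(0.61, [511.0, 232.0, 54.0, 54.0])] [(0.88, [499.0, 237.0], [0.54, -0.573])]
top cup [(0.75, [454.0, 230.0, 35.0, 27.0])] [(0.63, [444.0, 235.0], [0.547, -0.43])]
top tape [(0.66, [298.0, 144.0, 38.0, 44.0])] [(0.91, [297.0, 147.0], [0.773, -0.057])]
top spray [(0.78, [403.0, 163.0, 33.0, 35.0])] [(0.78, [398.0, 167.0], [0.723, -0.315])]
top marker [(0.8, [395.0, 307.0, 4.0, 49.0])] [(0.75, [394.0, 306.0], [0.367, -0.301])]
top dish [(0.73, [215.0, 148.0, 68.0, 67.0])] [(0.89, [218.0, 149.0], [0.769, 0.145])]
top spoon [(0.71, [132.0, 320.0, 65.0, 68.0])] [(0.87, [134.0, 319.0], [0.34, 0.351])]
{'camera_matrix': [[481.6174, 0.0, 321.9245], [0.0, 481.6174, 240.9063], [0.0, 0.0, 1.0]], 'xyz': [0.4716, -0.0893, 1.2207], 'rotation': [-0.7053, 0.7084, -0.0263, 0.0094]}
```

View pics/scene0.png

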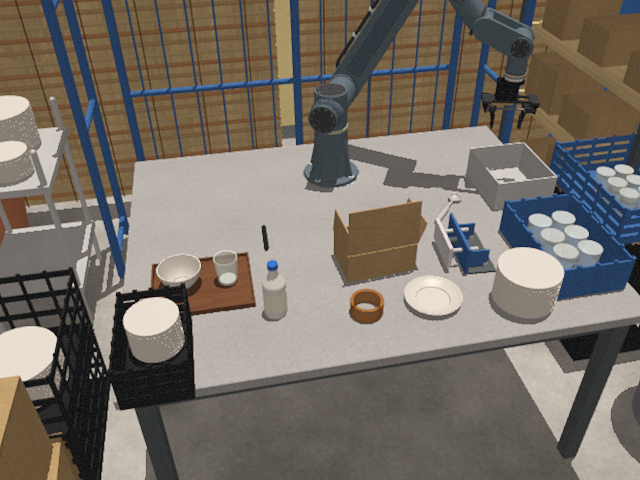

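View pics/top0.png

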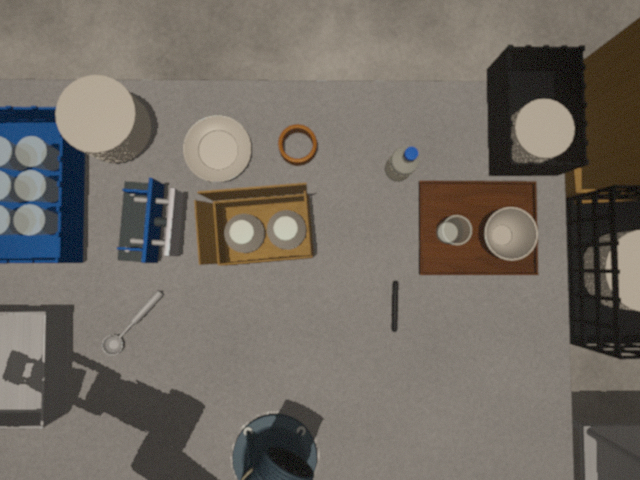

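Run:
```python
import cv2,numpy as np
a=cv2.imread('pics/top0.png')[165:285,110:330];b=cv2.imread('pics/scene0.png')[190:290,320:500]
a=cv2.resize(a,(600,328),interpolation=cv2.INTER_CUBIC);b=cv2.resize(b,(480,267),interpolation=cv2.INTER_CUBIC)
b=cv2.copyMakeBorder(b,0,0,0,120,0);cv2.imwrite('pics/c0.png',np.vstack([a,b]))
```

```text
(no output)
```

View pics/c0.png

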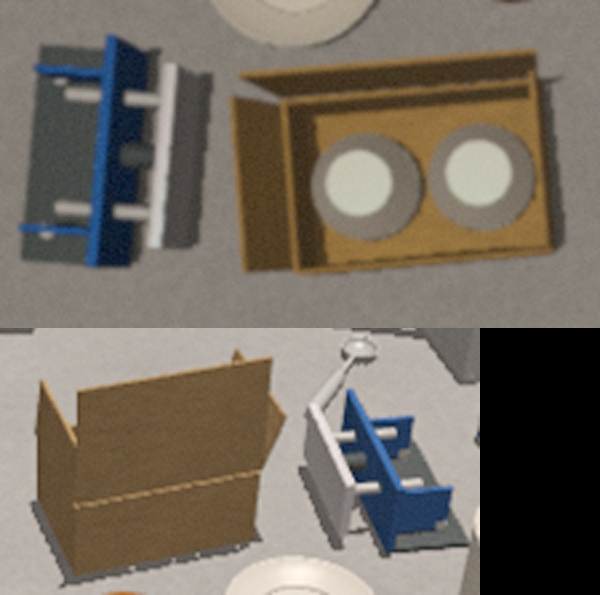

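```bash
cat > fit.py <<'E'
from h import *
from scipy.optimize import least_squares
T=lambda u,v:(110+u/2.727,165+v/2.733); S=lambda u,v:(320+u/2.667,190+(v-328)/2.667)
def pt(p,name,sx,sy):
    x,y,th,l,r,t=p
    if name=='rim': q=[sx*.075,sy*.11,.1]
    if name=='bot': q=[sx*.075,sy*.11,0]
    if name=='L': q=[sx*.071,.11-.075*np.cos(l),.1+.075*np.sin(l)]
    if name=='R': q=[sx*.071,-.11+.075*np.cos(r),.1+.075*np.sin(r)]
    if name=='T': q=[.075-.15*np.cos(t),sy*.11,.106+.15*np.sin(t)]
    if name=='H': q=[.075,sy*.11,.106]
    c,s=np.cos(th),np.sin(th); return [x+c*q[0]-s*q[1],y+s*q[0]+c*q[1],q[2]]
K=[('top','rim',-1,1,T(297,271)),('top','rim',-1,-1,T(552,249)),('top','L',1,1,T(233,97)),('top','L',-1,1,T(245,271)),
('top','T',1,1,T(240,75)),('top','T',1,-1,T(533,52)),('scene','T',1,-1,S(78,391)),('scene','T',1,1,S(271,357)),
('scene','bot',1,-1,S(75,572)),('scene','bot',1,1,S(252,540)),('scene','H',1,-1,S(75,508)),('scene','H',1,1,S(260,472)),('scene','R',-1,1,S(42,382)),('scene','L',1,1,S(285,413))]
def f(p): return np.concatenate([proj(k[0],pt(p,*k[1:4]))[0]-k[4] for k in K])
if __name__=='__main__':
    r=least_squares(f,[.57,.03,.05,1.9,1.57,1.6],loss='soft_l1');print(r.x.round(3));print(f(r.x).reshape(-1,2).round(1).tolist())
    a,b=ray('top',T(177,65),.092),ray('top',T(162,247),.092);m=(a+b)/2;d=a-b;print('plate',a,b,'mid',m,'len',np.linalg.norm(d),'stop yaw',np.arctan2(-d[1]*-1,d[0]) , 'carton dir xaxis yaw should equal',np.arctan2(d[1],d[0]))
E
python3 fit.py; python3 -c "from h import *;st()"
```

```text
[0.558 0.02  0.086 1.917 1.493 1.539]
[[-0.5, 0.6], [0.8, 0.1], [-0.3, -1.4], [0.4, -0.2], [-0.3, 0.0], [1.7, -1.0], [-0.6, -1.0], [0.0, -1.2], [-0.1, 1.3], [0.7, -0.5], [0.4, -1.9], [0.5, -1.9], [-0.1, -1.4], [0.3, 0.6]]
plate [0.65206735 0.22756199 0.092     ] [0.49612457 0.23864912 0.092     ] mid [0.57409596 0.23310555 0.092     ] len 0.1563364216631417 stop yaw -0.07097798814068854 carton dir xaxis yaw should equal -0.07097798814068854
t 2.4 pos [182.8 597.7 222.6] F [-0.4  0.2 -0.3] q [ 1.1   0.53  1.43 -0.    1.18 -0.18]
[[0.0, 0.292, 0.956], [0.0, 0.956, -0.292], [-1.0, 0.0, 0.0]]
```

```bash
cat >> h.py <<'E'
C=np.array([.558,.020,0]);TH=.086
def loc(C=C,TH=TH):
    o=get_obs();c,s=np.cos(TH),np.sin(TH);d=np.array(o['position'])-C;M=np.array([[c,-s,0],[s,c,0],[0,0,1]])
    Rl=M.T@R.from_quat(o['tool_rot']).as_matrix()
    print('t%.2f'%o['time'],'local mm',((M.T@d)*1000).round(1),'tooly',Rl[:,1].round(3),'toolx',Rl[:,0].round(3),'Flocal',(M.T@np.array(o['ft_force'])).round(1),'grip',round(o['grip_width'],3))
E
python3 -m inch '[[0,[0,0,0],[-10,0,0]],[0,[0,0,0],[-10,0,0]],[0,[0,0,0],[-2,0,0]],[0,[0,0,0],[0,0,0]]]' 20; python3 -c "from h import *;loc();st()"
```

```text
time: 2.9
position: [0.1827, 0.5977, 0.2225]
tool_rot: [-0.035, 0.706, 0.035, 0.706]
ft_force: [0.2, -0.1, -0.2]
grip_width: 0.055
t2.90 local mm [-324.2  607.8  222.5] tooly [-0.013  1.    -0.   ] toolx [-0. -0. -1.] Flocal [ 0.1 -0.1 -0.2] grip 0.055
t 2.9 pos [182.7 597.7 222.5] F [ 0.2 -0.1 -0.2] q [ 1.1   0.53  1.43  0.    1.18 -0.57]
[[-0.0, -0.099, 0.995], [-0.0, 0.995, 0.099], [-1.0, -0.0, -0.0]]
```

```bash
python3 -m inch '[[0,[0,-46,35],[0,0,0]],[0,[0,-46,35],[0,0,0]],[0,[0,-46,35],[0,0,0]],[0,[0,-46,35],[0,0,0]],[0,[0,-46,35],[0,0,0]],[0,[0,-46,35],[0,0,0]],[0,[0,-46,35],[0,0,0]],[0,[0,-46,35],[0,0,0]],[0,[0,-46,35],[0,0,0]],[0,[0,0,0],[0,0,0]]]'; python3 -c "from h import *;loc()"
```

```text
time: 4.15
position: [0.5505, 0.2076, 0.2239]
tool_rot: [-0.032, 0.703, 0.036, 0.71]
ft_force: [-0.2, 0.6, -0.4]
grip_width: 0.0004
t4.15 local mm [  8.7 187.5 223.9] tooly [-0.009  1.     0.005] toolx [ 0.01   0.005 -1.   ] Flocal [-0.2  0.6 -0.4] grip 0.0
```

```bash
python3 -m inch '[[0,[40,0,-5],[0,0,0]],[0,[36,0,-5],[0,0,0]],[0,[0,-30,0],[0,0,0]],[0,[-4,-25,0],[0,0,0]],[0,[-2,-20,0],[0,0,0]],[0,[0,-15,0],[0,0,0]],[0,[8,-8,0],[0,0,0]],[0,[10,-7,0],[0,0,0]]]'; python3 -c "
from h import *;loc();im=imaging.camera('scene');cv2.imwrite('pics/s1.png',cv2.resize(im[150:310,280:520,::-1],(720,480)))"
```

```text
time: 5.15
position: [0.5489, 0.1055, 0.1337]
tool_rot: [-0.03, 0.702, 0.037, 0.71]
ft_force: [0.6, -0.1, 2.7]
grip_width: 0.0003
t5.15 local mm [ -1.7  85.9 133.7] tooly [-0.009  1.     0.01 ] toolx [ 0.011  0.01  -1.   ] Flocal [ 0.6 -0.2  2.7] grip 0.0
```

View pics/s1.png

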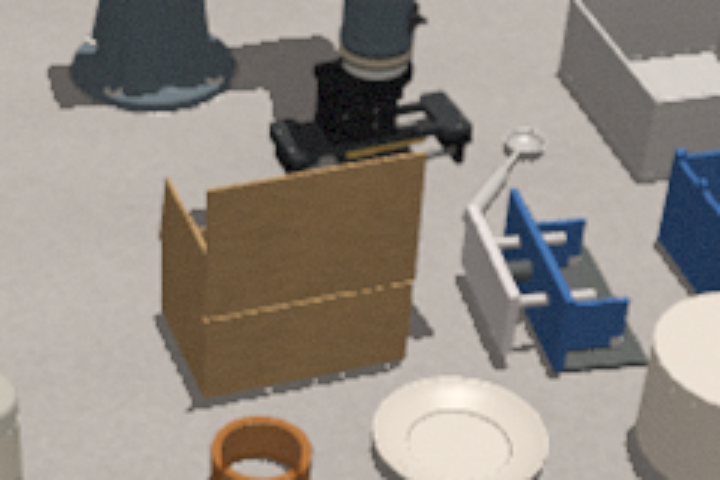

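The left flap is folded behind the top flap, and the carton hasn't moved (its lower corner is still at about (205,395) in the crop). I'll continue down.

```bash
python3 -m inch '[[0,[8,-6,0],[0,0,0]],[0,[8,-5,0],[0,0,0]],[0,[7,-3,0],[0,0,0]],[0,[5,0,0],[0,0,0]],[0,[2,0,0],[0,0,0]]]'; python3 -c "from h import *;loc()"
```

```text
time: 5.82
position: [0.5498, 0.0904, 0.1039]
tool_rot: [-0.031, 0.704, 0.037, 0.709]
ft_force: [-7.3, 0.3, 23.7]
grip_width: 0.0006
t5.83 local mm [ -2.1  70.9 103.9] tooly [-0.01   1.     0.009] toolx [ 0.008  0.009 -1.   ] Flocal [-7.3  0.9 23.7] grip 0.001
```

```bash
python3 -m inch '[[0,[-50,0,0],[0,0,0]],[0,[-50,0,0],[0,0,0]],[0,[0,-60,0],[0,0,0]],[0,[0,-60,0],[0,0,0]],[0,[0,-60,0],[0,0,0]],[0,[0,-60,0],[0,0,0]],[0,[0,0,0],[0,0,0]],[0,[30,0,0],[0,0,0]],[0,[28,0,0],[0,0,0]],[0,[0,0,0],[0,0,0]]]'; python3 -c "from h import *;loc()"
```

```text
time: 7.08
position: [0.5747, -0.1547, 0.1445]
tool_rot: [-0.034, 0.703, 0.038, 0.71]
ft_force: [-0.2, -0.2, -0.4]
grip_width: 0.0005
t7.08 local mm [   1.6 -175.5  144.5] tooly [-0.016  1.     0.006] toolx [ 0.01   0.006 -1.   ] Flocal [-0.2 -0.2 -0.4] grip 0.0
```

```bash
python3 -m inch '[[0,[0,30,0],[0,0,0]],[0,[-5,15,0],[0,0,0]],[0,[-2,16,0],[0,0,0]],[0,[0,16,0],[0,0,0]],[0,[8,8,0],[0,0,0]],[0,[10,7,0],[0,0,0]],[0,[10,6,0],[0,0,0]],[0,[9,5,0],[0,0,0]],[0,[6,2,0],[0,0,0]],[0,[4,0,0],[0,0,0]]]'; python3 -c "from h import *;loc()"
```

```text
time: 8.32
position: [0.567, -0.0456, 0.1054]
tool_rot: [-0.036, 0.701, 0.038, 0.712]
ft_force: [0.4, 0.1, 1.1]
grip_width: 0.0004
t8.32 local mm [  3.3 -66.2 105.4] tooly [-0.018  1.     0.002] toolx [ 0.016  0.002 -1.   ] Flocal [0.4 0.1 1.1] grip 0.0
```

```bash
python3 -m inch '[[0,[3,0,0],[0,0,0]],[0,[0,0,0],[0,0,0]],[0,[-50,0,0],[0,0,0]],[0,[-50,0,-10],[0,0,0]],[0,[-50,0,-20],[0,0,0]],[0,[-50,0,-30],[0,0,0]],[0,[0,0,-50],[0,0,0]],[0,[0,0,-50],[0,0,0]],[0,[0,0,0],[0,0,0]]]'; python3 -c "
from h import *;loc();st();im=imaging.camera('top');cv2.imwrite('pics/t2.png',cv2.resize(im[165:285,110:330,::-1],(600,328),interpolation=cv2.INTER_CUBIC))"
```

```text
time: 9.45
position: [0.4006, -0.0651, 0.3074]
tool_rot: [-0.036, 0.701, 0.036, 0.711]
ft_force: [0.9, 0.4, 0.5]
grip_width: 0.0003
t9.45 local mm [-164.1  -71.3  307.4] tooly [-0.016  1.    -0.001] toolx [ 0.015 -0.    -1.   ] Flocal [1.  0.3 0.5] grip 0.0
t 9.45 pos [400.6 -65.1 307.4] F [0.9 0.4 0.5] q [-0.44  0.1   1.83  0.01  1.19 -2.12]
[[0.015, -0.101, 0.995], [0.001, 0.995, 0.101], [-1.0, -0.001, 0.015]]
```

View pics/t2.png

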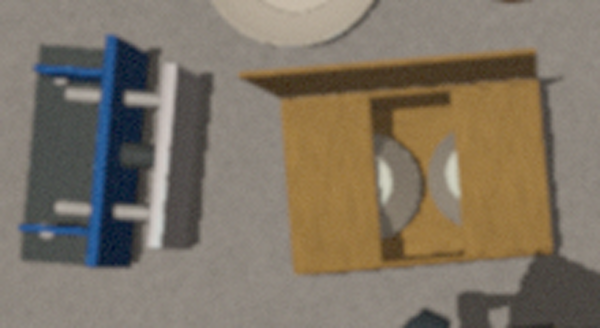

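Both end flaps are flat at (330,180) and (500,170), and the carton corners are unmoved. Next is the top flap.

```bash
python3 -m inch '[[0,[0,12,50],[0,0,0]],[0,[0,12,50],[0,0,0]],[0,[0,12,50],[0,0,0]],[0,[0,12,50],[0,0,0]],[0,[0,12,50],[0,0,0]],[0,[0,12,50],[0,0,0]],[0,[0,0,0],[0,0,0]],[0,[40,0,0],[0,0,0]],[0,[40,0,0],[0,0,0]],[0,[0,0,0],[0,0,0]]]'; python3 -c "from h import *;loc()"
```

```text
time: 10.75
position: [0.7166, 0.04, 0.2247]
tool_rot: [-0.037, 0.698, 0.035, 0.714]
ft_force: [-0.2, 0.1, 0.2]
grip_width: 0.0003
t10.75 local mm [159.8   6.3 224.7] tooly [-0.016  1.    -0.005] toolx [ 0.023 -0.004 -1.   ] Flocal [-0.2  0.1  0.2] grip 0.0
```

```bash
python3 -m inch '[[0,[0,0,-45],[0,0,0]],[0,[0,0,-25],[0,0,0]],[0,[3,0,-17],[0,0,0]],[0,[3,0,-17],[0,0,0]],[0,[5,0,-16],[0,0,0]],[0,[6,0,-15],[0,0,0]],[0,[9,0,-14],[0,0,0]],[0,[10,0,-12],[0,0,0]]]'; python3 -c "from h import *;loc()"
```

```text
time: 11.75
position: [0.5657, 0.0208, 0.2005]
tool_rot: [-0.039, 0.686, 0.032, 0.726]
ft_force: [0.1, 0.4, 1.3]
grip_width: 0.0002
t11.75 local mm [7.700e+00 2.000e-01 2.005e+02] tooly [-0.013  1.    -0.012] toolx [ 0.057 -0.011 -0.998] Flocal [0.2 0.4 1.3] grip 0.0
```

```bash
python3 -m inch '[[0,[11,0,-12],[0,0,0]],[0,[12,0,-10],[0,0,0]],[0,[12,0,-9],[0,0,0]],[0,[14,0,-8],[0,0,0]],[0,[14,0,-6],[0,0,0]],[0,[12,0,-4],[0,0,0]],[0,[8,0,-2],[0,0,0]]]'; python3 -c "from h import *;loc()"
```

```text
time: 12.62
position: [0.5303, 0.0123, 0.1265]
tool_rot: [-0.04, 0.675, 0.029, 0.736]
ft_force: [-0.7, 0.7, 1.2]
grip_width: 0.0006
t12.62 local mm [-28.2  -5.2 126.5] tooly [-0.011  1.    -0.02 ] toolx [ 0.086 -0.019 -0.996] Flocal [-0.7  0.8  1.2] grip 0.001
```

```bash
python3 -m inch '[[0,[8,0,-3],[0,0,0]],[0,[6,0,-1],[0,0,0]],[0,[3,0,0],[0,0,0]],[0,[2,0,0],[0,0,0]]]'; python3 -c "from h import *;loc()"
```

```text
time: 13.12
position: [0.5287, 0.0115, 0.1101]
tool_rot: [-0.041, 0.674, 0.029, 0.737]
ft_force: [-7.2, 1.1, 24.6]
grip_width: 0.0003
t13.12 local mm [-29.9  -6.  110.1] tooly [-0.012  1.    -0.021] toolx [ 0.088 -0.02  -0.996] Flocal [-7.   1.7 24.6] grip 0.0
```

```bash
python3 -m inch '[[0,[-40,0,0],[0,0,0]],[0,[-40,0,0],[0,5,0]],[60,[0,-50,5],[0,0,0]],[87,[0,-50,5],[0,0,0]],[87,[0,-50,5],[0,0,0]],[87,[0,-40,5],[0,0,0]],[87,[0,0,0],[10,0,0]],[87,[0,0,0],[10,0,0]],[87,[0,0,0],[10,0,0]],[87,[0,0,0],[10,0,0]],[87,[0,0,0],[10,0,0]],[87,[0,0,0],[10,0,0]]]'; python3 -c "
from h import *;loc();st();im=imaging.camera('top');cv2.imwrite('pics/t3.png',cv2.resize(im[165:285,110:330,::-1],(600,328),interpolation=cv2.INTER_CUBIC))"
```

```text
time: 14.62
position: [0.5632, -0.1821, 0.1954]
tool_rot: [0.326, 0.619, -0.34, 0.628]
ft_force: [-0.4, -0.9, 0.5]
grip_width: 0.0853
t14.62 local mm [ -12.2 -201.8  195.4] tooly [ 0.876  0.482 -0.011] toolx [ 0.001 -0.024 -1.   ] Flocal [-0.5 -0.9  0.5] grip 0.085
t 14.625 pos [ 563.2 -182.1  195.4] F [-0.4 -0.9  0.5] q [-0.49  0.51  1.55 -0.02  1.06 -1.07]
[[0.003, 0.832, 0.555], [-0.024, 0.555, -0.831], [-1.0, -0.011, 0.021]]
```

View pics/t3.png

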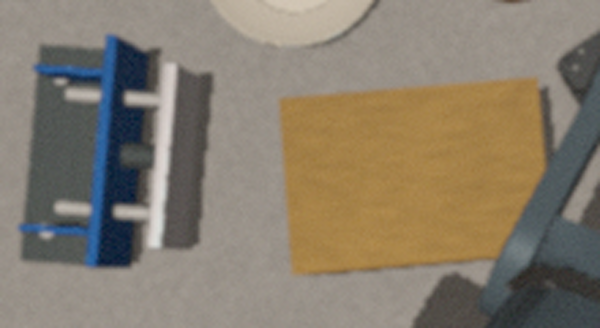

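Closed: the top flap lies flat, with corners at about (281,99), (295,273) and (537,79). I'll line up and lower behind the carton.

```bash
python3 -m inch '[[87,[0,0,0],[10,0,0]],[87,[0,0,0],[10,0,0]],[87,[0,0,0],[8.5,-1.5,0]],[87,[48,5,0],[0,0,0]],[87,[48,5,0],[0,0,0]],[87,[48,3,0],[0,0,0]],[87,[0,0,0],[0,0,0]]]'; python3 -c "from h import *;loc();st()"
```

```text
time: 15.55
position: [0.5801, -0.1896, 0.0485]
tool_rot: [0.466, 0.506, -0.488, 0.537]
ft_force: [-0.6, 0.4, 0.9]
grip_width: 0.0869
t15.55 local mm [   4.  -210.7   48.5] tooly [1.    0.003 0.006] toolx [ 0.006 -0.053 -0.999] Flocal [-0.5  0.5  0.9] grip 0.087
t 15.55 pos [ 580.1 -189.6   48.5] F [-0.6  0.4  0.9] q [-0.48  0.73  1.62 -0.06  0.76 -0.52]
[[0.011, 0.996, 0.089], [-0.053, 0.089, -0.995], [-0.999, 0.006, 0.053]]
```

```bash
python3 -m inch '[[87,[0,0,0],[0,7,0]],[87,[0,0,0],[0,0,0]],[87,[0,-4,-35],[0,0,0]],[87,[0,0,-35],[0,0,0]],[87,[0,0,-8],[0,0,0]],[87,[0,0,-8],[0,0,0]],[87,[0,0,0],[0,0,0]]]'; python3 -c "from h import *;loc();st()"
```

```text
time: 16.42
position: [0.5727, -0.1045, 0.0644]
tool_rot: [0.494, 0.533, -0.457, 0.513]
ft_force: [-0.6, -0.9, 0.5]
grip_width: 0.0869
t16.43 local mm [   4.  -125.3   64.4] tooly [1.   0.01 0.02] toolx [ 0.02   0.056 -0.998] Flocal [-0.7 -0.8  0.5] grip 0.087
t 16.425 pos [ 572.7 -104.5   64.4] F [-0.6 -0.9  0.5] q [-0.4   0.69  1.67  0.08  0.79 -0.56]
[[0.015, 0.995, 0.097], [0.058, 0.096, -0.994], [-0.998, 0.02, -0.056]]
```

```bash
python3 -m inch '[[87,[14,0,0],[0,0,0]],[87,[1,0,-8],[0,0,0]],[87,[1,0,-8],[1,0,0]],[87,[1,0,-8],[1,0,0]],[87,[1,0,-8],[1,0,0]],[87,[1,0,-8],[1,0,0]],[87,[0,0,0],[0,0,0]]]'; python3 -c "
from h import *;loc();st();im=imaging.camera('top');cv2.imwrite('pics/t4.png',cv2.resize(im[165:285,110:330,::-1],(600,328),interpolation=cv2.INTER_CUBIC))"
```

```text
time: 17.3
position: [0.5745, -0.0781, 0.0491]
tool_rot: [0.504, 0.511, -0.477, 0.507]
ft_force: [0.3, 0.5, -0.8]
grip_width: 0.0872
t17.30 local mm [  8.  -99.2  49.1] tooly [ 0.998 -0.049  0.025] toolx [ 0.026  0.03  -0.999] Flocal [ 0.3  0.5 -0.8] grip 0.087
t 17.3 pos [574.5 -78.1  49.1] F [ 0.3  0.5 -0.8] q [-0.35  0.71  1.69  0.06  0.73 -0.43]
[[0.023, 0.999, 0.038], [0.032, 0.037, -0.999], [-0.999, 0.025, -0.031]]
```

View pics/t4.png

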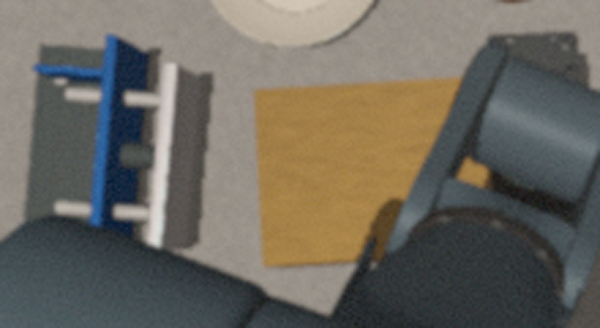

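The carton's front edge is now (255,90) to (264,266), turned about halfway and about 75 mm from the plate. Continuing.

```bash
python3 -m inch '[[87,[0,0,-8],[1.2,0,0]],[87,[0,0,-8],[1.2,0,0]],[87,[0,0,-8],[1.2,0,0]],[87,[0,0,-8],[1.2,0,0]],[87,[0,0,-8],[1.2,0,0]],[87,[0,0,-8],[1.2,0,0]],[87,[0,0,0],[0,0,0]]]'; python3 -c "
from h import *;loc();st();im=imaging.camera('top');cv2.imwrite('pics/t5.png',cv2.resize(im[165:285,110:330,::-1],(600,328),interpolation=cv2.INTER_CUBIC))"
```

```text
time: 18.23
position: [0.573, -0.0273, 0.0485]
tool_rot: [0.535, 0.48, -0.511, 0.472]
ft_force: [-1.0, -2.0, -0.3]
grip_width: 0.0869
t18.23 local mm [ 10.9 -48.4  48.5] tooly [ 0.984 -0.18   0.015] toolx [ 0.021  0.029 -0.999] Flocal [-1.2 -2.  -0.3] grip 0.087
t 18.225 pos [573.  -27.3  48.5] F [-1.  -2.  -0.3] q [-0.26  0.71  1.71  0.05  0.72 -0.21]
[[0.018, 0.995, -0.094], [0.031, -0.094, -0.995], [-0.999, 0.015, -0.033]]
```

View pics/t5.png

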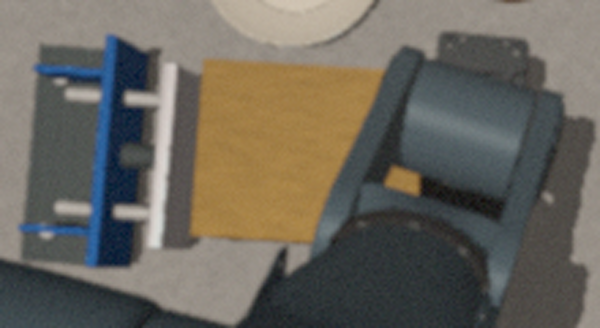

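The carton's front edge is (204,60) to (190,236), parallel to the plate, with a gap of about 23 mm. Creeping in.

```bash
python3 -m inch '[[87,[0,0,-6],[0,0,0]],[87,[0,0,-6],[0,0,0]],[87,[0,0,-6],[0,0,0]],[87,[0,0,-4],[0,0,0]],[87,[0,0,0],[0,0,0]]]'; python3 -m inch '[[87,[0,0,-4],[0,0,0]],[87,[0,0,-4],[0,0,0]],[87,[0,0,0],[0,0,0]]]'
```

```text
time: 18.9
position: [0.5747, -0.0044, 0.0488]
tool_rot: [0.535, 0.48, -0.511, 0.471]
ft_force: [-0.9, -1.8, -2.0]
grip_width: 0.0868
time: 19.27
position: [0.5764, 0.0028, 0.0492]
tool_rot: [0.535, 0.479, -0.511, 0.473]
ft_force: [-0.3, -2.5, -2.3]
grip_width: 0.0866
```

```bash
python3 -m inch '[[87,[0,0,-4],[0,0,0]],[87,[0,0,0],[0,0,0]]]';python3 -m inch '[[87,[0,0,-4],[0,0,0]],[87,[0,0,0],[0,0,0]]]'; python3 -m inch '[[87,[0,0,-4],[0,0,0]],[87,[0,0,0],[0,0,0]]]'; python3 -c "
from h import *;im=imaging.camera('top');cv2.imwrite('pics/t6.png',cv2.resize(im[165:285,110:330,::-1],(720,394),interpolation=cv2.INTER_CUBIC))"
```

```text
time: 19.52
position: [0.5773, 0.0059, 0.0494]
tool_rot: [0.534, 0.479, -0.511, 0.474]
ft_force: [-0.8, -2.5, -1.1]
grip_width: 0.0872
time: 19.77
position: [0.5782, 0.0087, 0.0496]
tool_rot: [0.534, 0.478, -0.511, 0.475]
ft_force: [-0.3, -2.1, -1.4]
grip_width: 0.0872
time: 20.02
position: [0.5793, 0.0112, 0.0499]
tool_rot: [0.533, 0.478, -0.511, 0.477]
ft_force: [0.9, -2.7, -2.6]
grip_width: 0.0871
```

View pics/t6.png

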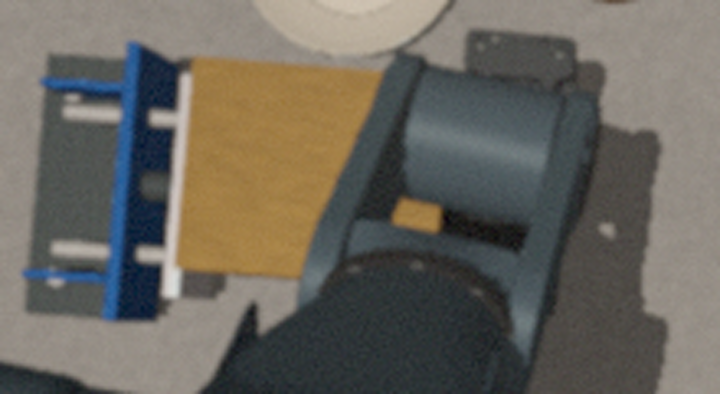

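Run:
```python
from h import *
im=imaging.camera('top');cv2.imwrite('pics/t7raw.png',im[:,:,::-1]);a=cv2.imread('pics/top0.png')[:,:,::-1]
for r in (192,200,210,222,235,245,252):
    print(r);print(a[r,142:190].mean(1).astype(int).tolist());print(im[r,142:190].mean(1).astype(int).tolist())
st()
```

```text
192
[72, 66, 70, 72, 70, 75, 79, 88, 87, 61, 42, 27, 37, 35, 29, 38, 27, 34, 23, 30, 31, 40, 50, 53, 62, 70, 111, 141, 166, 176, 183, 176, 145, 93, 69, 74, 73, 74, 82, 91, 97, 87, 76, 71, 71, 84, 110, 127]
[78, 79, 77, 79, 79, 85, 94, 93, 93, 73, 48, 32, 38, 37, 41, 41, 34, 42, 36, 37, 40, 46, 105, 165, 187, 181, 154, 120, 116, 112, 114, 117, 114, 115, 113, 119, 120, 114, 118, 117, 115, 118, 117, 114, 119, 117, 117, 121]
200
[156, 155, 156, 151, 138, 105, 88, 79, 68, 46, 40, 37, 44, 86, 136, 157, 160, 159, 158, 157, 152, 154, 152, 147, 144, 144, 146, 163, 175, 184, 185, 157, 105, 74, 69, 70, 72, 75, 72, 72, 66, 67, 62, 62, 72, 103, 122, 124]
[171, 171, 172, 172, 150, 118, 98, 95, 80, 54, 39, 41, 51, 99, 150, 174, 174, 173, 172, 169, 169, 170, 179, 187, 185, 160, 125, 112, 114, 117, 115, 116, 117, 116, 117, 118, 122, 121, 123, 119, 119, 118, 119, 119, 116, 120, 119, 116]
210
[74, 73, 73, 75, 82, 85, 90, 72, 52, 31, 26, 32, 45, 33, 40, 33, 32, 33, 34, 31, 37, 58, 59, 71, 106, 132, 161, 177, 184, 190, 165, 113, 76, 72, 70, 74, 69, 72, 73, 71, 64, 64, 65, 70, 100, 119, 128, 130]
[84, 80,
[... 1406 characters left out ...]
, 123, 119, 124, 122, 126, 121, 121, 124, 121, 121, 120, 124, 118, 123, 120, 122, 125, 121, 124, 125, 119, 122]
252
[82, 87, 87, 81, 57, 32, 29, 32, 37, 30, 35, 32, 32, 20, 32, 33, 40, 56, 60, 78, 100, 135, 168, 187, 197, 195, 170, 119, 78, 73, 72, 67, 71, 75, 73, 67, 68, 64, 63, 62, 77, 108, 125, 128, 129, 128, 127, 129]
[89, 101, 100, 89, 70, 41, 31, 32, 36, 34, 37, 45, 38, 41, 40, 37, 53, 121, 183, 207, 212, 211, 182, 121, 86, 79, 83, 80, 82, 86, 79, 79, 75, 72, 71, 70, 91, 122, 140, 142, 141, 142, 145, 143, 143, 142, 143, 141]
t 20.125 pos [579.3  11.2  49.9] F [-0.2 -4.5 -2.2] q [-0.19  0.71  1.69  0.04  0.72 -0.13]
[[0.022, 0.996, -0.088], [0.022, -0.089, -0.996], [-1.0, 0.02, -0.024]]
```

Compared with the rest image, at row 252 (clear of the carton) the plate edge has moved about 4 px, so it is pressed in about 9–10 mm. It needs about 10 mm more.

```bash
python3 -m inch '[[87,[0,0,-5],[0,0,0]],[87,[0,0,-5],[0,0,0]],[87,[0,0,0],[0,0,0]]]';python3 -m inch '[[87,[0,0,-4],[0,0,0]],[87,[0,0,0],[0,0,0]]]'
python3 - <<'E'
from h import *
F=[]
a=cv2.imread('pics/top0.png')[:,:,::-1]
im=imaging.camera('top');cv2.imwrite('pics/t8raw.png',im[:,:,::-1])
for i in range(4): F.append(get_obs()['ft_force']);imaging.camera('top')
F.append(get_obs()['ft_force']);print(np.round(F,1).tolist())
def cross(row,lo,hi,l):  # falling edge
    v=row[lo:hi].mean(1);i=max(k for k in range(len(v)-1) if v[k]>=l>v[k+1]);return lo+i+(v[i]-l)/(v[i]-v[i+1])
for r in (250,252,254,255):
    for n,I in (('0',a),('1',im)):
        try: print(r,n,round(cross(I[r],150,176,130),2))
        except Exception as e: print(r,n,I[r,150:176].mean(1).astype(int).tolist())
st()
E
```

```text
time: 20.5
position: [0.5812, 0.0175, 0.0501]
tool_rot: [0.53, 0.477, -0.51, 0.481]
ft_force: [1.6, -4.1, -3.0]
grip_width: 0.0868
time: 20.75
position: [0.5816, 0.0194, 0.0502]
tool_rot: [0.528, 0.477, -0.51, 0.482]
ft_force: [-0.9, -3.9, -2.6]
grip_width: 0.0867
[[-1.1, -5.1, -2.7], [-0.4, -5.9, -2.1], [-0.7, -5.7, -3.1], [0.2, -5.2, -3.0], [-0.5, -5.8, -1.9]]
250 0 169.18
250 1 161.75
252 0 168.8
252 1 161.67
254 0 168.79
254 1 161.45
255 0 168.58
255 1 160.84
t 21.0 pos [581.6  19.3  50.2] F [-0.5 -5.8 -1.9] q [-0.17  0.71  1.69  0.02  0.72 -0.1 ]
[[0.024, 0.997, -0.079], [0.011, -0.079, -0.997], [-1.0, 0.023, -0.013]]
```

Run:
```python
from h import *
im=imaging.camera('top');s=imaging.camera('scene')
a=cv2.resize(im[165:285,110:330,::-1],(600,328),interpolation=cv2.INTER_CUBIC);b=cv2.resize(s[190:290,320:500,::-1],(480,267),interpolation=cv2.INTER_CUBIC)
cv2.imwrite('pics/f.png',np.vstack([a,cv2.copyMakeBorder(b,0,0,0,120,0)]));st()
```

```text
t 21.1 pos [581.6  19.3  50.2] F [ 0.2 -4.9 -3.2] q [-0.17  0.71  1.69  0.02  0.72 -0.1 ]
[[0.024, 0.997, -0.079], [0.011, -0.079, -0.997], [-1.0, 0.023, -0.013]]
```

View pics/f.png

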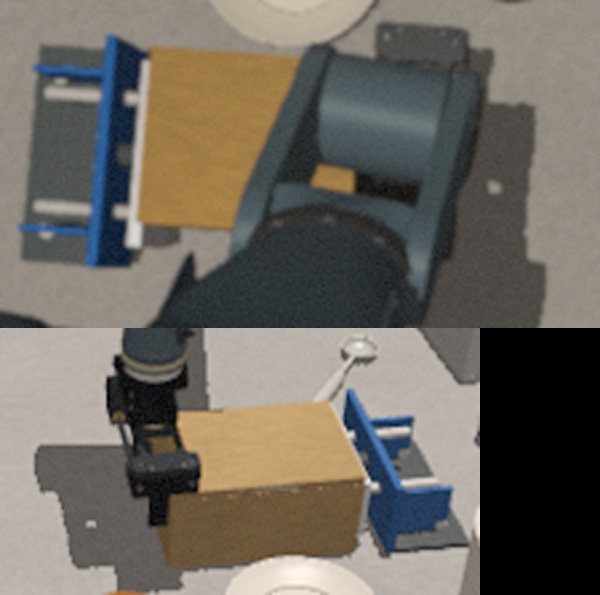

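The carton is closed and flush with the plate, whose front edge runs (150,60) to (135,245). It is parallel to the plate, about 15 mm off its middle line, and a gap to the blue upright is still visible. Force and pose are steady, so I'm handing in.

```bash
python3 -c "
from rig import robot;print(robot.hand_in())"
```

```text
the job is handed in; nothing more can be done
None
```

I closed the carton and handed the job in at about 21 s, with the open fingers still holding the carton against the sprung plate. No verdict came back, so these are my own last checks.

- **Flaps:** I folded the left end flap, then the right, then pressed the top flap down flat over them. The later pictures show the lid flat.
- **Push:** The carton started about 9° out of line with the stop, so I turned it square while pushing it in.
- **Plate:** It is pressed in about 17 mm, measured from the shift of its edge in the overhead picture, so the spring force should be about 7 N.
- **Steadiness:** The tool pose did not change over the last readings, and the wrist force along the push stayed at 5 to 6 N.
- **Position:** The carton's front edge looks parallel to the plate, flat on the table, and about 15 mm off the stop's middle line (50 mm allowed).
- **Bystanders:** I saw no bystander moved in the pictures I viewed, but those were mostly crops around the carton and stop. I did not measure the bystanders again at the end.

**Disagreement:** The wrist force reads 1 to 2 N below the spring force worked out from the picture. I put this down to table friction and sensor noise, and both values are within the 4 to 13 N allowed.

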